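Check a returned battery pack on the counter tester

TASK

Check the returned orange battery pack: set it down upright, without dropping it, in the bay of the small white battery tester, then turn the tester's black dial clockwise until its white pointer is at the orange dot, and then press the green test button fully down for a moment. The tester is light and stands loose and its dial is stiff, so bear down on the dial while you turn it: the tester must not swing round or be shoved along the counter. Leave the blue and grey packs where they stand.

Things in the scene. Friction and masses are not known exactly. Their poses are not given: they have to be found in the camera images.
- pack_orange_mid (a point): Centre of the orange battery pack, an upright block 48 (its x) x 30 (its y) x 46 (z, up) mm, 0.12 kg, black band near the foot, the pale label on top. The centre is 23 mm above its underside. The two ways round (half a turn) are alike.
- pack_blue_mid (a point): Centre of a blue pack of the same shape, not to be disturbed (more than 30 mm is too much).
- pack_grey_mid (a point): Centre of a grey pack of the same shape, not to be disturbed.
- bay_floor (a point): Centre of the bay's floor, 12 mm above the counter; x along the bay, y across it towards the dial, z up. The bay is an open pocket 54 (x) x 36 (y) mm inside, walls 16 mm high: the pack has 3 mm play all round and stands 30 mm out of it. Its wall on the +y side is the console: 21 mm above the bay floor, from 18 to 138 mm in y. May move at most 25 mm from its start.
- dial_grip (a point): On the dial's vertical axis, 60 mm above the counter. The dial is an upright black bar 42 long (point x) x 14 thick (point y), from 38 to 76 mm above the counter; white pointer line on its -x half. Pressed, it gives on a spring: 5 mm down takes 12 N and is its stop. Turning takes 0.3 N m: if it is not pressed the whole tester turns instead; 8 N or more down holds it. May move at most 25 mm sideways from its start.
- dial (a joint): Dial angle in rad, clockwise from above, 0 to 2.6; stays where left. 0: pointer at the white dot, towards the bay's -x; 0.75: blue dot; 1.5: orange dot (wanted, within 0.15), pointer towards the bay's +y; 2.25: yellow dot. The 12 mm dots lie on a 34 mm radius round the dial.
- test_button_top (a point): Centre of the top of the green round test button, 20 mm across, 55 mm above the counter when up; it lies in front of and to the bay's side of the dial, 33 mm in -x and 51 mm in +y from the bay floor's centre.
- test_button (a joint): Travel of the test button in m, 0 up, 0.005 fully down (5 N); springs back.
- tester: White battery tester, 110 (its x) x 165 (y) mm, 0.27 kg, loose on four small plastic feet; the console's flat top is 33 mm above the counter. Origin under its middle, on the counter. In its axes: bay at y -55 mm, dial axis at x 12, y 40 mm, button at x -33, y -4 mm.
- pack_orange: The same orange pack, its origin at the centre of its underside.
There are look-alikes about, which are no part of the job. Several things have the shape of the pack_orange; the one meant has the colours described above.

How it is judged:
By the outcome, as a careful person would: the job done as asked, in the order asked, and still so for the second after the job is handed in, with the robot touching nothing.
It also fails if it takes over 58 s, if anything falls off the work surface, if the arm or the gripper's body presses on something with over 40 N, if the wrist force passes 120 N, or if a joint passes its speed limit or range.

ROBOT

A 6-joint arm with a two-finger parallel gripper is mounted at the origin on the work surface. World frame = base frame: x ahead of the robot, y to its left, z up, the work surface at z = 0. Lengths are in m, angles in rad, forces in N, time in s.
With the tool pointing down it reaches from about 0.25 to 0.775 m from the base axis. Payload 8.9 kg.
Tool frame: the origin (TCP) lies at the very end of the fingers, on their centre line; the grasp point (between the pads) lies 19 mm behind it (grip_point_offset is the distance from the TCP to the grasp point, in m); z points along the fingers, y is the direction in which the jaws open and shut (so a half turn about z gives the same grasp; the last joint's range is limited). The gripper opens to 85 mm and grips with 20 to 120 N. Pads are 22 mm wide; open, the fingers measure 114 mm over their backs; the gripper's body (76 mm by 85 mm) begins 54 mm behind the grasp point. The pads swing forward as they close: fully open they stand 13 mm farther back than shut.
Start: joints at [-1.333, 0.291, -0.153, 1.127, 0, 1.431], TCP at [0.193, -0.488, 0.231] pointing down, gripper open.
Joint ranges: [-2.52, 2.52], [-0.91, 1.74], [-1.3, 1.37], [-1.96, 2.02], [-1.52, 1.47], [-3.14, 3.14]. Speed limits (rad/s): [2.22, 2.22, 2.79, 3.14, 3.14, 3.14].

INTERFACE

Orientations are given as a unit quaternion [w, x, y, z].
In Python, from workcell import * gives the robot as it stands.
- The arm moves only by the tool play_rows, never from a script. Its arguments are lists of equal length, an entry for each row: "angular": the turn, a rotation vector about the tool's x, y, z in rad, a list of three; "translation": the shift along the tool's x, y, z in mm, a list of three; "jaw": the closure, from 0 (fully open) to 1 (shut). A call has 1 to 5 rows; each row is the pose to reach, as a shift and turn from the pose commanded when the call began, along the tool's axes at that moment; what a row does not reach only later rows make up. A row lasts 1/8 s, in which the tool goes at most 62.5 mm and 10.7 degrees, less where a joint would pass 70% of its speed; a pose out of reach is approached as far as the arm can. A call with a gripper value outside its range is refused whole. The fingers move at their own pace and stop on an object; the grip force is fixed at half the most. Time passes only in rows, so rows that repeat a pose let the fingers close. It gives the time, the measured TCP pose, the force and the opening at its end, in the units of the state.
- read_state(): the state, without advancing time (a new reading comes with each control period).
- get_image(name): name is "side" or "top" or "wrist"; returns a dict with "image" (480x640x3 uint8, red, green, blue), "depth" (480x640 float32, m along the optical axis (not along the pixel's ray), 0 where there is no reading), "fovy" (degrees; the focal length in pixels is half the picture's height over the tangent of half this angle, whatever the lens; pixels are square), "cx", "cy" (the principal point, pixels), "k1" (the pictures are not rectified: a ray, as slopes to the right and down, at radius r is drawn at 1 + k1 r^2 times it, then the intrinsics apply), "eye" and "attitude" of the camera in the world; the wrist camera has in their place "T_tool_cam" (4x4, takes a point from camera to tool coordinates, whose origin is the TCP and whose axes are the flange's). Camera axes: x right, y down, z forward; pixel columns grow to the right and rows downward; lengths in m; the calibration is good to about 2 mm. A picture is of the moment at which its call begins: read the wrist's pose just before it.
- sign_off(): hands the job in, once; it reports no verdict.
Trained networks look in the newest picture that a camera, given by its name, has taken for a name from the list of things; names that differ only in an ending like _2 or _b are one class to them, and where a whole thing is asked for, a point or a joint stands for the part that bears it (a point fixed in the world has none). Each returns a list of dicts, best first, with "confidence" (0 to 1); they miss things now and then, are a little off and sometimes report something else, mostly with a low value. They report only what shows in the picture. A call takes as long as a camera call. They do not tell look-alikes from the thing itself.
- silhouettes(camera, label): "pixels" (480x640 bool, what is visible of it).
- mark_of(camera, label): "xyz" ([x, y, z] in m, in world coordinates, good to about 4 mm: a listed point, or the origin of a listed thing).
The state is a dict: "t": time; "qpos": joint angles; "joint_velocities": joint speeds; "joint_torque": joint torques, N m; "tool_pos": TCP position; "tcp_rot": TCP orientation; "contact_force": force on the tool from outside, world axes, zero at the start; "torque": the same for the moment, N m; "finger_gap": finger opening in m.
Only numpy, scipy, OpenCV 4.12 (cv2) and the standard library are available. Lean on these libraries where they do the work, as an engineer would, in place of code of your own. Each camera call takes 0.05 s, during which the arm holds its last target. There are 200 camera calls.

## Working session

There is one attempt and no reset: what is moved stays moved. The work goes in short steps, Python scripts to look and compute and a tool call to move; the robot and the scene stay as the last step left them, time stands still between calls to the robot, and variables do not carry over. Pictures are saved under pics/ and viewed, about 8 in all and at most 12, crops included, and the job is handed in when it is done.

Besides the shell and the picture viewer there is one more tool, called by a JSON object that holds its "name" and its "arguments". play_rows: Moves the arm, as the interface text tells. Its arguments: {"type":"object","properties":{"angular":{"type":"array"},"translation":{"type":"array"},"jaw":{"type":"array"}},"required":["angular","translation","jaw"]}

```bash
ls; mkdir -p pics
cat > h.py <<'E'
from workcell import *
import numpy as np, cv2
from scipy.spatial.transform import Rotation as R
def save(im,name): cv2.imwrite('pics/'+name,np.ascontiguousarray(im[...,::-1]))
def q(w): return R.from_quat([w[1],w[2],w[3],w[0]])
def campose(d):
    if 'T_tool_cam' in d:
        s=read_state(); T=np.eye(4); T[:3,:3]=q(s['tcp_rot']).as_matrix(); T[:3,3]=s['tool_pos']
        M=T@np.array(d['T_tool_cam']); return M[:3,:3],M[:3,3]
    a=np.array(d['attitude']); return (q(a).as_matrix() if a.size==4 else a.reshape(3,3)),np.array(d['eye'])
def rays(d,uv):
    uv=np.atleast_2d(np.array(uv,float)); f=240/np.tan(np.radians(d['fovy'])/2)
    p=(uv-[d['cx'],d['cy']])/f; s=p.copy()
    for _ in range(20): s=p/(1+d['k1']*(s**2).sum(1,keepdims=True))
    return np.c_[s,np.ones(len(s))]
def at_depth(d,uv):
    uv=np.atleast_2d(uv).astype(int); Rm,e=campose(d); z=d['depth'][uv[:,1],uv[:,0]]
    return (rays(d,uv)*z[:,None])@Rm.T+e
def at_z(d,uv,h):
    Rm,e=campose(d); r=rays(d,uv)@Rm.T; return e+r*((h-e[2])/r[:,2])[:,None]
E
python3 - <<'E'
from h import *
s=read_state(); print(s)
for c in ['top','side']:
    d=get_image(c); save(d['image'],c+'0.png'); print(c,d['eye'],d['attitude'],d['fovy'],d['k1'])
    for n in ['pack_orange_mid','bay_floor','dial_grip','test_button_top','tester']:
        print(n,[(np.round(m['xyz'],3),round(m['confidence'],2)) for m in mark_of(c,n)])
E
```

```text
pics
{'t': 0.0, 'qpos': array([-1.33330886e+00,  2.91283653e-01, -1.54117488e-01,  1.12670862e+00,
       -9.88583478e-06,  1.43149170e+00]), 'joint_velocities': array([-9.49743178e-05, -1.68691833e-03, -2.30043393e-05, -9.75129749e-04,
       -6.33842745e-04,  1.17338813e-04]), 'joint_torque': array([-1.28582858e-03, -5.37138462e+01,  3.31373799e+01,  1.57028687e-02,
       -2.60762563e-04, -9.10909108e-07]), 'tool_pos': array([ 0.19306232, -0.48774128,  0.23073386]), 'tcp_rot': array([-6.55684205e-04,  9.82305681e-01,  1.87283524e-01, -3.71632289e-05]), 'contact_force': array([ 0.15852853, -0.40225254, -0.24108342]), 'torque': array([-0.03990339, -0.03305636, -0.00970743]), 'finger_gap': 0.08505694465631093}
top [ 0.3648273  -0.02824045  0.96798816] [ 0.08349185 -0.70102422  0.70357824 -0.08106671] 47.52782985763625 -0.010750377051949053
pack_orange_mid [(array([ 0.612, -0.142,  0.023]), 0.97), (array([ 0.702, -0.134,  0.022]), 0.86), (array([ 0.44 , -0.142,  0.021]), 0.25)]
bay_floor [(array([0.558, 0.035, 0.012]), 0.75)]
dial_grip [(array([0.577, 0.136, 0.061]), 0.76)]
test_button_top [(array([0.532, 0.091, 0.057]), 0.62)]
tester [(array([ 0.556,  0.089, -0.003]), 0.86)]
side [ 0.28793658 -0.57741581  0.80013471] [-0.34266253  0.90731772 -0.2296597   0.08132258] 42.07445820143215 -0.22052915448455704
pack_orange_mid [(array([ 0.61 , -0.142,  0.022]), 0.85), (array([ 0.699, -0.139,  0.018]), 0.77)]
bay_floor [(array([0.558, 0.038, 0.012]), 0.58)]
dial_grip [(array([0.573, 0.134, 0.057]), 0.61)]
test_button_top [(array([0.531, 0.092, 0.059]), 0.45)]
tester [(array([0.562, 0.09 , 0.002]), 0.75)]
```

View pics/top0.png

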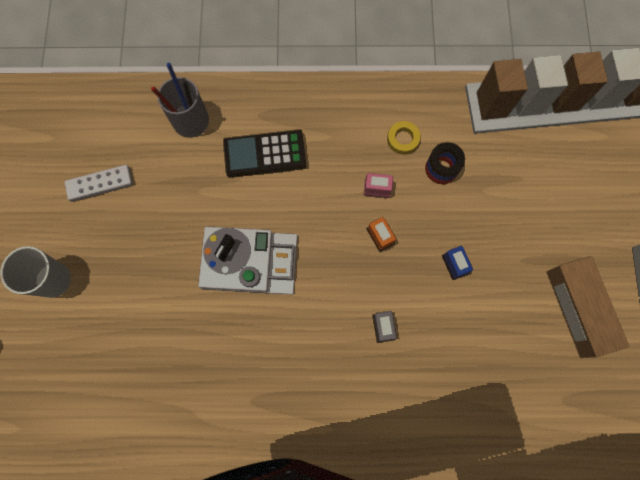

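View pics/side0.png

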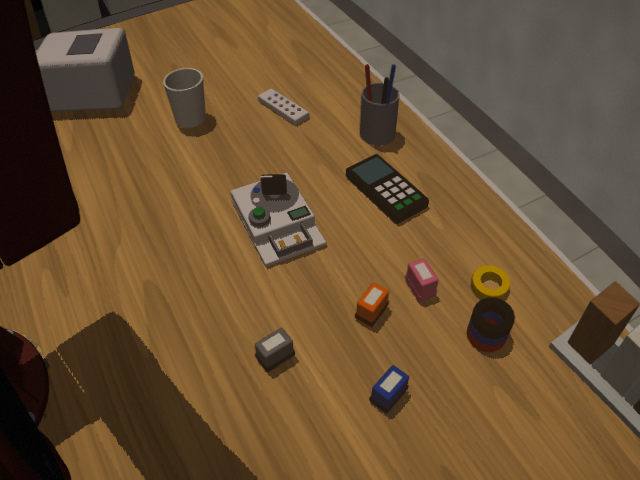

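Candidates (top view): orange (382,233), pink (379,184), blue (459,262), grey (385,326). By the description it's the orange one at (382,233). Next is a close crop and the yaw angles from depth.

Run:
```python
from h import *
d=get_image('top')
im=d['image']
a=cv2.resize(im[215:305,190:310],None,fx=5,fy=5,interpolation=cv2.INTER_CUBIC)
b=cv2.resize(im[205:265,350:410],None,fx=5,fy=5,interpolation=cv2.INTER_CUBIC)[:300,:200]
c=np.zeros((450,800,3),np.uint8); c[:,:600]=a; c[:300,600:]=b
save(c,'crop1.png')
vv,uu=np.mgrid[0:480,0:640]; uv=np.c_[uu.ravel(),vv.ravel()]
P=at_depth(d,uv)
def rect(m,n):
    p=(P[m,:2]*1000).astype(np.float32); r=cv2.minAreaRect(p); print(n,m.sum(),np.round(r[0],1),np.round(r[1],1),round(r[2],1), 'med z',np.median(P[m,2]))
box=lambda x,y,r:(abs(P[:,0]-x)<r)&(abs(P[:,1]-y)<r)
for n,x,y in [('orange',.612,-.142),('pink',.70,-.135)]:
    rect(box(x,y,.045)&(P[:,2]>.04)&(P[:,2]<.052),n)
    rect(box(x,y,.045)&(P[:,2]>.02)&(P[:,2]<.052),n)
rect(box(.558,.088,.1)&(P[:,2]>.025)&(P[:,2]<.04),'console')
rect(box(.558,.088,.11)&(P[:,2]>.008)&(P[:,2]<.06),'tester')
rect(box(.575,.135,.04)&(P[:,2]>.07)&(P[:,2]<.085),'dial top')
rect(box(.53,.091,.03)&(P[:,2]>.05)&(P[:,2]<.06),'button')
```

```text
orange 460 [ 606.3 -140.4] [47.5 30.6] 26.2 med z 0.045522554748476884
orange 545 [ 606.2 -140.2] [47.8 30.8] 27.6 med z 0.04507204313567881
pink 433 [ 698.3 -137.4] [48.  31.5] 83.8 med z 0.04545065408231119
pink 535 [ 698.3 -137.3] [48.2 31.5] 83.9 med z 0.04484577929746436
console 3723 [561.5  98. ] [162.4 111. ] 86.4 med z 0.03274550819397004
tester 5582 [561.4  96.5] [165.5 111. ] 86.5 med z 0.03207814252405228
dial top 208 [575.1 132.9] [14.8 42.7] 62.8 med z 0.07521483909373178
button 100 [527.8  91.5] [17.3 18.1] 89.0 med z 0.0539628407051313
```

View pics/crop1.png

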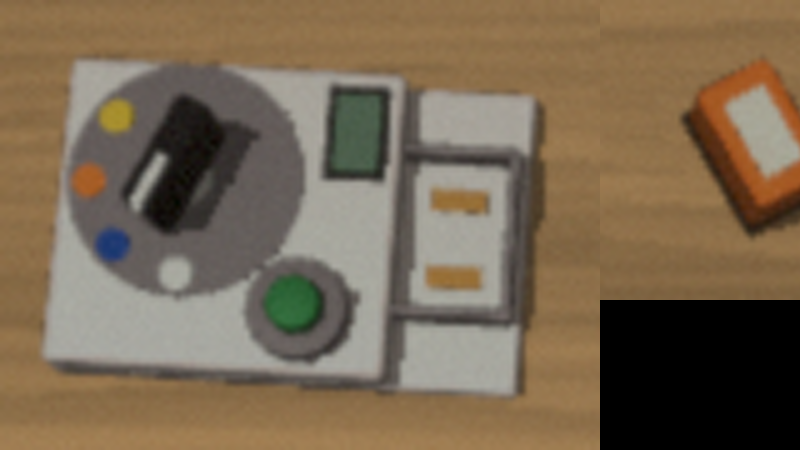

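The crop confirms the orange pack with its pale label (top view 382,233). It also shows the tester: bay on the right, dial pointer between the blue and orange dots (about 0.4 rad), button at crop (295,303). I'll approach with a grip along the pack's long side, looking on the way.

```bash
cat >> h.py <<'E'
def go(x,y,z,yaw):
    """mm, deg -> tool-frame shift and z-turn from here to a straight-down pose"""
    s=read_state(); Rt=q(s['tcp_rot']); t=np.radians(yaw)
    G=R.from_matrix(np.array([[np.cos(t),np.sin(t),0],[np.sin(t),-np.cos(t),0],[0,0,-1]]))
    print('shift',np.round(Rt.inv().apply(np.array([x,y,z])-s['tool_pos']*1000),1),'turn',np.round((Rt.inv()*G).as_rotvec(),3),
      'F',np.round(s['contact_force'],1),'t',s['t'],'gap',round(s['finger_gap'],4))
E
python3 - <<'E'
from h import *
go(590,-140,190,117)
d=get_image('wrist'); print(np.round(d['T_tool_cam'],3),d['fovy'])
E
```

```text
shift [ 497.1 -177.8   41.3] turn [ 0.     0.    -1.665] F [-0.4 -0.   0.8] t 0.65 gap 0.0853
[[ 0.001 -0.952 -0.306  0.079]
 [ 1.     0.001 -0.     0.001]
 [ 0.001 -0.306  0.952 -0.143]
 [ 0.     0.     0.     1.   ]] 67.11742622421943
```

{"name": "play_rows", "arguments": {"angular": [[0, 0, -0.17], [0, 0, -0.35], [0, 0, -0.52], [0, 0, -0.7], [0, 0, -0.87]], "translation": [[55, -20, 5], [110, -40, 9], [165, -60, 14], [220, -79, 18], [275, -99, 23]], "jaw": [0, 0, 0, 0, 0]}}

```text
t: 1.32
tool_pos: [0.4138, -0.2937, 0.2084]
tcp_rot: [0.0, 0.81, 0.586, 0.0]
contact_force: [0.2, -0.3, 0.4]
finger_gap: 0.0852
```

Run:
```python
from h import *
go(606,-140,170,117)
```

```text
shift [206.1 134.3  38.4] turn [ 0.001  0.001 -0.79 ] F [ 0.2 -0.3  0.4] t 1.325 gap 0.0852
```

{"name": "play_rows", "arguments": {"angular": [[0, 0, -0.17], [0, 0, -0.34], [0, 0, -0.5], [0, 0, -0.67], [0, 0, -0.79]], "translation": [[41, 27, 8], [82, 54, 15], [124, 81, 23], [165, 107, 31], [206, 134, 38]], "jaw": [0, 0, 0, 0, 0]}}

```text
t: 1.95
tool_pos: [0.6063, -0.1411, 0.17]
tcp_rot: [0.0, 0.523, 0.853, -0.0]
contact_force: [-0.2, -0.9, -0.5]
finger_gap: 0.0853
```

```bash
cat >> h.py <<'E'
def cloud(d):
    vv,uu=np.mgrid[0:480,0:640]; return at_depth(d,np.c_[uu.ravel(),vv.ravel()])
def rect(P,n,x,y,r,z0,z1):
    m=(abs(P[:,0]-x)<r)&(abs(P[:,1]-y)<r)&(P[:,2]>z0)&(P[:,2]<z1)
    if m.sum()<20: print(n,'none'); return m
    p=(P[m,:2]*1000).astype(np.float32); b=cv2.minAreaRect(p); print(n,m.sum(),np.round(b[0],1),np.round(b[1],1),round(b[2],1),'med z',round(float(np.median(P[m,2])),4)); return m
E
python3 - <<'E'
from h import *
get_image('top');get_image('top')
go(606,-140,170,117)
d=get_image('wrist'); save(d['image'],'w1.png'); P=cloud(d)
rect(P,'pack',.606,-.14,.045,.04,.055)
rect(P,'pack',.606,-.14,.045,.02,.055)
print([(np.round(m['xyz'],3),round(m['confidence'],2)) for m in mark_of('wrist','pack_orange_mid')])
E
```

```text
shift [-0.1 -1.8 -1. ] turn [ 0.001 -0.001  0.002] F [-1.   0.6 -0.9] t 2.05 gap 0.0859
pack 2340 [ 606.2 -141.6] [48.  29.8] 27.4 med z 0.0463
pack 2673 [ 606.1 -141.4] [48.1 29.8] 26.9 med z 0.0461
[(array([ 0.606, -0.144,  0.023]), 0.71), (array([ 0.7  , -0.137,  0.02 ]), 0.66)]
```

View pics/w1.png

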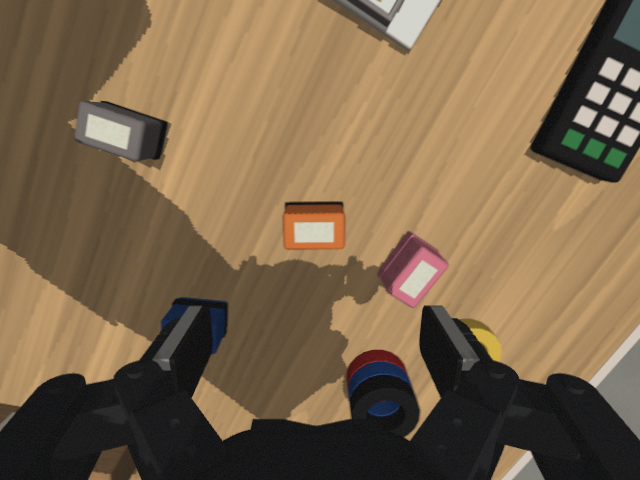

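The wrist view shows the orange pack at (314,228), clear of pink (415,272), grey (120,132) and blue (205,320). The centre (606,-142) and yaw of 27° agree with the top camera, so I'm descending.

{"name": "play_rows", "arguments": {"angular": [[0, 0, 0], [0, 0, 0], [0, 0, 0], [0, 0, 0], [0, 0, 0]], "translation": [[0, 0, 45], [-0.5, 0, 90], [-0.5, 0, 125], [-0.5, 0, 149], [-0.5, 0, 149]], "jaw": [0, 0, 0, 0, 0]}}

```text
t: 2.78
tool_pos: [0.6032, -0.1432, 0.0201]
tcp_rot: [-0.002, 0.526, 0.851, -0.0]
contact_force: [-0.5, -0.6, -0.3]
finger_gap: 0.0856
```

{"name": "play_rows", "arguments": {"angular": [[0, 0, 0], [0, 0, 0], [0, 0, 0], [0, 0, 0], [0, 0, 0]], "translation": [[0, 0, 0], [0, 0, 0], [0, 0, 0], [0, 0, 0], [0, 0, 0]], "jaw": [0.3, 0.6, 1, 1, 1]}}

```text
t: 3.4
tool_pos: [0.6065, -0.1434, 0.0231]
tcp_rot: [0.001, 0.525, 0.851, 0.0]
contact_force: [-0.7, -0.5, 6.4]
finger_gap: 0.0469
```

{"name": "play_rows", "arguments": {"angular": [[0, 0, 0], [0, 0, 0], [0, 0, 0], [0, 0, 0], [0, 0, 0]], "translation": [[0, 0, 0], [0, 0, -5], [0, 0, -30], [0, 0, -70], [0, 0, -90]], "jaw": [1, 1, 1, 1, 1]}}

```text
t: 4.03
tool_pos: [0.6062, -0.143, 0.114]
tcp_rot: [0.001, 0.525, 0.851, 0.0]
contact_force: [1.0, 1.1, -1.9]
finger_gap: 0.0467
```

Run:
```python
from h import *
go(557,40,130,86.4)
```

```text
shift [185.6  38.3 -16.3] turn [0.002 0.001 0.529] F [ 1.   1.1 -1.9] t 4.025 gap 0.0467
```

{"name": "play_rows", "arguments": {"angular": [[0, 0, 0.12], [0, 0, 0.24], [0, 0, 0.36], [0, 0, 0.46], [0, 0, 0.529]], "translation": [[40, 8, -10], [85, 18, -16], [130, 28, -16], [165, 35, -16], [185.6, 38.3, -16]], "jaw": [1, 1, 1, 1, 1]}}

```text
t: 4.65
tool_pos: [0.5555, 0.042, 0.1279]
tcp_rot: [-0.0, 0.729, 0.684, 0.0]
contact_force: [0.5, -0.1, -0.6]
finger_gap: 0.0472
```

Run:
```python
from h import *
for _ in range(3): get_image('top')
go(557,40,130,86.4)
d=get_image('wrist'); save(d['image'],'w2.png'); P=cloud(d)
print(np.round(read_state()['tool_pos']*1000,1))
rect(P,'console',.566,.115,.09,.028,.0345)
rect(P,'walls',.558,.04,.05,.022,.0295)
rect(P,'lowplate',.558,.04,.1,.008,.018)
rect(P,'dial',.575,.135,.04,.07,.085)
rect(P,'button',.528,.092,.025,.05,.06)
rect(P,'pack',.557,.04,.06,.085,.165)
for n in ['bay_floor','dial_grip','test_button_top','pack_orange_mid']:
    print(n,[(np.round(m['xyz'],3),round(m['confidence'],2)) for m in mark_of('wrist',n)])
t=get_image('top'); P=cloud(t)
print('top'); rect(P,'pack',.557,.04,.06,.12,.165)
```

```text
shift [-0.9  1.1 -2.2] turn [0.    0.    0.002] F [ 1.  -0.3 -1.2] t 4.8 gap 0.0467
[556.3  40.2 127.7]
console 26443 [563.1 102.5] [151.4 110.9] 86.6 med z 0.0332
walls 534 [567.3  41.5] [32.6 77. ] 87.1 med z 0.0277
lowplate 5716 [559.3  33.6] [ 40.6 110.3] 86.5 med z 0.012
dial 2440 [576.7 132.1] [14.4 42.9] 62.4 med z 0.0757
button 859 [529.5  91. ] [19.3 19.5] 71.0 med z 0.0546
pack 15833 [557.3  43. ] [31.  74.7] 86.5 med z 0.1504
bay_floor [(array([0.561, 0.037, 0.015]), 0.88)]
dial_grip [(array([0.573, 0.134, 0.059]), 0.68)]
test_button_top [(array([0.573, 0.134, 0.059]), 0.74)]
pack_orange_mid [(array([0.554, 0.04 , 0.126]), 0.85), (array([ 0.697, -0.136,  0.021]), 0.44)]
top
pack none
```

View pics/w2.png

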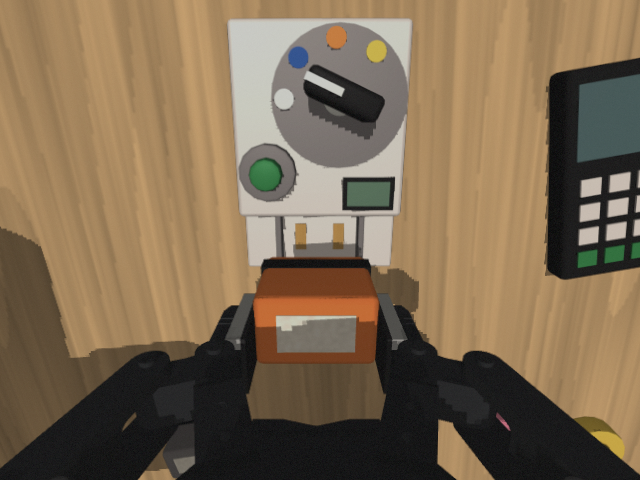

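The wrist view shows the bay ahead of the held pack (contacts at 300,235 and 338,235). The dial is at (343,92), pointing between blue and orange, and the button at (265,175). Dial and button both put the bay centre at about (559,38). Next I'm measuring the held pack's own centre in the same camera.

Run:
```python
from h import *
d=get_image('wrist'); P=cloud(d)
hsv=cv2.cvtColor(d['image'],cv2.COLOR_RGB2HSV)
# top face = label + orange region, restricted to near z-plane
m=(P[:,2]>.146)&(P[:,2]<.157)&(abs(P[:,0]-.557)<.026)&(abs(P[:,1]-.04)<.03)
p=P[m]; print(m.sum(),p.min(0),p.max(0),np.median(p,0))
o=((hsv[...,0]<15)&(hsv[...,1]>150)&(hsv[...,2]>90)).ravel()&(P[:,2]>.08)
b=cv2.minAreaRect((P[o,:2]*1000).astype(np.float32)); print(b, np.percentile(P[o,2],[1,50,99]))
to=o&(P[:,2]>.147); b=cv2.minAreaRect((P[to,:2]*1000).astype(np.float32)); print(b)
s=read_state(); print(s['tool_pos'])
go(559,38,60,86.5)
```

```text
9264 [0.5310219  0.02597062 0.14600023] [0.58299063 0.05828771 0.15699461] [0.55722642 0.04445371 0.15024283]
((558.7176513671875, 72.28675842285156), (91.1866226196289, 47.39627456665039), 87.3888931274414) [0.12123607 0.14937357 0.15132575]
((558.715576171875, 72.28684997558594), (91.1866226196289, 47.39218521118164), 87.3888931274414)
[0.55625783 0.03958825 0.12726462]
shift [-1.4  2.8 67.3] turn [-0.     0.    -0.003] F [-0.2 -1.  -0.5] t 5.15 gap 0.0471
```

Run:
```python
from h import *
go(558.3,35.5,66,86.5)
```

```text
shift [-3.9  2.3 61.3] turn [-0.     0.    -0.003] F [-0.2 -1.  -0.5] t 5.15 gap 0.0471
```

{"name": "play_rows", "arguments": {"angular": [[0, 0, 0], [0, 0, 0], [0, 0, -0.003], [0, 0, -0.003], [0, 0, -0.003]], "translation": [[-3.9, 2.3, 10], [-3.9, 2.3, 30], [-3.9, 2.3, 50], [-3.9, 2.3, 61], [-3.9, 2.3, 61]], "jaw": [1, 1, 1, 1, 1]}}

```text
t: 5.78
tool_pos: [0.5576, 0.036, 0.0654]
tcp_rot: [-0.001, 0.728, 0.685, -0.001]
contact_force: [-0.7, 1.3, -2.2]
finger_gap: 0.0469
```

Run:
```python
from h import *
for _ in range(2): get_image('top')
go(558.3,35.5,36,86.5)
d=get_image('wrist'); save(d['image'],'w3.png'); P=cloud(d)
rect(P,'packtop',.558,.038,.024,.083,.095)
rect(P,'dial',.575,.135,.04,.07,.085)
rect(P,'button',.528,.092,.025,.05,.06)
t=get_image('side'); save(cv2.resize(t['image'][180:290,200:350],None,fx=4,fy=4,interpolation=cv2.INTER_CUBIC),'s3.png')
```

```text
shift [-0.6 -0.2 30.7] turn [0.001 0.    0.001] F [ 0.6  0.1 -0.8] t 5.875 gap 0.0469
packtop 9084 [558.1  38.9] [30.4 49.3] 86.1 med z 0.0898
dial 5446 [576.5 132.9] [14.5 43. ] 62.5 med z 0.076
button 1634 [529.4  91.8] [19.3 19.5] 47.1 med z 0.055
```

View pics/w3.png

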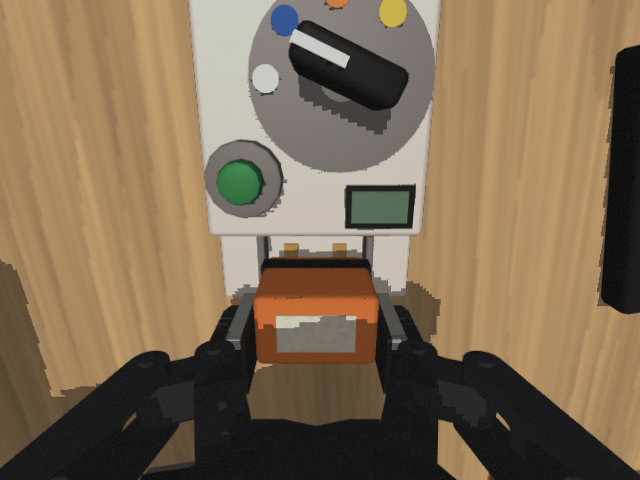

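The wrist view shows the pack over the bay (contacts still visible at 290,250 and 340,250). Its measured centre (558.1,38.9) matches the bay's (559.0,38.8), so I'm lowering it.

{"name": "play_rows", "arguments": {"angular": [[0, 0, 0], [0, 0, 0], [0, 0, 0], [0, 0, 0], [0, 0, 0]], "translation": [[0, 0.8, 8], [0, 0.8, 16], [0, 0.8, 22], [0, 0.8, 27], [0, 0.8, 30]], "jaw": [1, 1, 1, 1, 1]}}

```text
t: 6.6
tool_pos: [0.5588, 0.0362, 0.0359]
tcp_rot: [-0.0, 0.728, 0.686, -0.0]
contact_force: [-0.4, -0.3, -1.0]
finger_gap: 0.0469
```

{"name": "play_rows", "arguments": {"angular": [[0, 0, 0], [0, 0, 0], [0, 0, 0]], "translation": [[0, 0, 0.5], [0, 0, 1.2], [0, 0, 1.5]], "jaw": [1, 1, 1]}}

```text
t: 6.98
tool_pos: [0.5591, 0.0362, 0.0351]
tcp_rot: [0.0, 0.728, 0.686, 0.0]
contact_force: [-0.8, 0.3, 2.9]
finger_gap: 0.0469
```

{"name": "play_rows", "arguments": {"angular": [[0, 0, 0], [0, 0, 0], [0, 0, 0], [0, 0, 0], [0, 0, 0]], "translation": [[0, 0, 0], [0, 0, 0], [0, 0, 0], [0, 0, 0], [0, 0, -3]], "jaw": [0.4, 0.35, 0.25, 0.15, 0]}}

```text
t: 7.6
tool_pos: [0.5588, 0.0362, 0.0377]
tcp_rot: [-0.0, 0.728, 0.686, -0.0]
contact_force: [-0.0, -0.6, 0.1]
finger_gap: 0.0852
```

{"name": "play_rows", "arguments": {"angular": [[0, 0, 0], [0, 0, 0], [0, 0, 0], [0, 0, 0], [0, 0, 0]], "translation": [[0, 0, -5], [0, 0, -25], [0, 0, -60], [0, 0, -90], [0, 0, -90]], "jaw": [0, 0, 0, 0, 0]}}

```text
t: 8.22
tool_pos: [0.5607, 0.0361, 0.1304]
tcp_rot: [0.002, 0.728, 0.686, 0.002]
contact_force: [-0.3, 1.1, -0.2]
finger_gap: 0.0853
```

Run:
```python
from h import *
for _ in range(2): get_image('top')
d=get_image('wrist'); save(d['image'],'w4.png'); P=cloud(d)
print(read_state()['tool_pos'])
rect(P,'packtop',.558,.038,.035,.05,.07)
rect(P,'dial',.575,.135,.04,.07,.085)
rect(P,'button',.528,.092,.025,.05,.06)
go(576.5,132.5,125,152.5)
```

```text
[0.55846136 0.03621648 0.12721577]
packtop 3482 [559.4  39.3] [29.7 48.2] 86.5 med z 0.0573
dial 2510 [575.7 133. ] [14.5 43. ] 62.2 med z 0.0751
button 867 [528.6  92.1] [19.3 19.3] 89.4 med z 0.0541
shift [97.2 12.2  2.2] turn [-1.000e-03 -1.000e-03 -1.151e+00] F [-0.9  0.7 -0.4] t 8.375 gap 0.0856
```

View pics/w4.png

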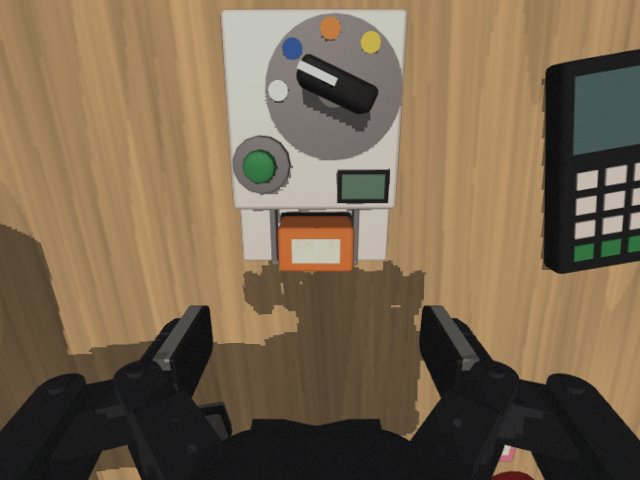

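The pack is seated: its top is at 57 mm and it's centred in the bay (crop 316,245). Next I move to the dial, with the jaws part-closed to clear the button.

{"name": "play_rows", "arguments": {"angular": [[0, 0, -0.18], [0, 0, -0.36], [0, 0, -0.54], [0, 0, -0.72], [0, 0, -0.9]], "translation": [[20, 3, 0], [40, 6, 0], [60, 8, 0], [80, 10, 0], [97, 12, 0]], "jaw": [0.6, 0.6, 0.6, 0.6, 0.6]}}

```text
t: 9.0
tool_pos: [0.576, 0.1329, 0.1264]
tcp_rot: [-0.001, 0.354, 0.935, -0.001]
contact_force: [-0.5, 0.4, -0.2]
finger_gap: 0.0342
```

{"name": "play_rows", "arguments": {"angular": [[0, 0, -0.15], [0, 0, -0.25], [0, 0, -0.25], [0, 0, -0.25]], "translation": [[0, 0, 0], [0, 0, 0], [0, 0, 0], [0, 0, 0]], "jaw": [0.6, 0.6, 0.6, 0.6]}}

```text
t: 9.5
tool_pos: [0.5764, 0.1322, 0.1272]
tcp_rot: [-0.001, 0.239, 0.971, -0.0]
contact_force: [0.2, -0.3, 0.8]
finger_gap: 0.0344
```

Run:
```python
from h import *
d=get_image('wrist'); P=cloud(d)
rect(P,'dial',.575,.135,.04,.07,.085)
go(576,133,48,152.3)
```

```text
dial 1615 [575.7 133.3] [13.9 41.9] 62.9 med z 0.0758
shift [ 0.8  0.5 79.3] turn [-0.    -0.001  0.001] F [0.6 0.8 0.5] t 9.55 gap 0.0344
```

{"name": "play_rows", "arguments": {"angular": [[0, 0, 0], [0, 0, 0], [0, 0, 0], [0, 0, 0], [0, 0, 0]], "translation": [[0.6, 0.3, 25], [0.6, 0.3, 48], [0.6, 0.3, 65], [0.6, 0.3, 75], [0.6, 0.3, 79]], "jaw": [0.6, 0.6, 0.6, 0.6, 0.6]}}

```text
t: 10.18
tool_pos: [0.5763, 0.1328, 0.0485]
tcp_rot: [-0.0, 0.238, 0.971, -0.0]
contact_force: [-0.6, -0.3, -0.2]
finger_gap: 0.0341
```

{"name": "play_rows", "arguments": {"angular": [[0, 0, 0], [0, 0, 0], [0, 0, 0], [0, 0, 0], [0, 0, 0]], "translation": [[0, 0, 0], [0, 0, 0], [0, 0, 0], [0, 0, 0], [0, 0, 0]], "jaw": [0.7, 0.8, 0.9, 1, 1]}}

```text
t: 10.8
tool_pos: [0.5768, 0.1329, 0.0491]
tcp_rot: [0.0, 0.238, 0.971, 0.0]
contact_force: [1.5, 0.7, 1.0]
finger_gap: 0.013
```

{"name": "play_rows", "arguments": {"angular": [[0, 0, 0], [0, 0, 0], [0, 0, 0], [0, 0, 0], [0, 0, 0]], "translation": [[0, 0, 1], [0, 0, 2], [0, 0, 3], [0, 0, 4], [0, 0, 4]], "jaw": [1, 1, 1, 1, 1]}}

```text
t: 11.42
tool_pos: [0.5769, 0.1329, 0.0455]
tcp_rot: [0.001, 0.238, 0.971, 0.0]
contact_force: [0.3, 0.3, 9.2]
finger_gap: 0.0128
```

{"name": "play_rows", "arguments": {"angular": [[0, 0, 0], [0, 0, 0], [0, 0, 0.1], [0, 0, 0.22], [0, 0, 0.34]], "translation": [[0, 0, 1], [0, 0, 1.5], [0, 0, 1.5], [0, 0, 1.5], [0, 0, 1.5]], "jaw": [1, 1, 1, 1, 1]}}

```text
t: 12.05
tool_pos: [0.5768, 0.1327, 0.0447]
tcp_rot: [0.001, 0.401, 0.916, 0.0]
contact_force: [-3.4, -1.7, 16.4]
finger_gap: 0.0129
```

{"name": "play_rows", "arguments": {"angular": [[0, 0, 0.13], [0, 0, 0.27], [0, 0, 0.41], [0, 0, 0.55], [0, 0, 0.65]], "translation": [[0, 0, 0], [0, 0, 0], [0, 0, 0], [0, 0, 0], [0, 0, 0]], "jaw": [1, 1, 1, 1, 1]}}

```text
t: 12.68
tool_pos: [0.5763, 0.1324, 0.0446]
tcp_rot: [0.001, 0.672, 0.74, -0.0]
contact_force: [-5.4, -3.1, 18.6]
finger_gap: 0.0129
```

{"name": "play_rows", "arguments": {"angular": [[0, 0, 0.09], [0, 0, 0.09]], "translation": [[0, 0, 0], [0, 0, 0]], "jaw": [1, 1]}}

```text
t: 12.92
tool_pos: [0.5762, 0.1324, 0.0446]
tcp_rot: [0.0, 0.704, 0.71, -0.0]
contact_force: [-5.5, -2.7, 18.5]
finger_gap: 0.0126
```

Run:
```python
from h import *
s=read_state(); print(np.round(s['torque'],2),np.degrees(2*np.arctan2(s['tcp_rot'][2],s['tcp_rot'][1])),s['contact_force'])
d=get_image('wrist'); save(d['image'],'w5.png'); P=cloud(d)
rect(P,'button',.528,.092,.025,.05,.06)
for c in ['wrist','top']: print(c,[(np.round(m['xyz'],3),round(m['confidence'],2)) for n in ['tester','bay_floor'] for m in mark_of(c,n)])
```

```text
[-0.5   1.11  0.01] 90.50121609085689 [-5.45913122 -2.68324891 18.50059578]
button none
wrist [(array([0.56 , 0.037, 0.015]), 0.92)]
top []
```

View pics/w5.png

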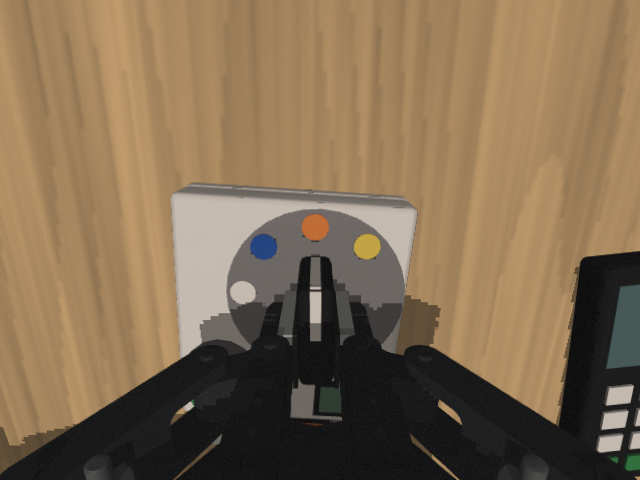

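The wrist view shows the white pointer (316,315) in line with the orange dot (315,227), and the tester's edge hasn't swung. Releasing and lifting now.

{"name": "play_rows", "arguments": {"angular": [[0, 0, 0], [0, 0, 0], [0, 0, 0], [0, 0, 0], [0, 0, 0]], "translation": [[0, 0, 0], [0, 0, 0], [0, 0, 0], [0, 0, 0], [0, 0, -20]], "jaw": [0.8, 0.6, 0.6, 0.6, 0.6]}}

```text
t: 13.8
tool_pos: [0.575, 0.1327, 0.0621]
tcp_rot: [-0.001, 0.704, 0.711, -0.001]
contact_force: [-0.4, -0.2, 0.0]
finger_gap: 0.0344
```

{"name": "play_rows", "arguments": {"angular": [[0, 0, 0], [0, 0, 0], [0, 0, 0], [0, 0, 0], [0, 0, 0]], "translation": [[-10, 0, -40], [-40, 0, -75], [-80, 0, -85], [-80, 0, -85], [-80, 0, -85]], "jaw": [0.6, 0.6, 1, 1, 1]}}

```text
t: 14.42
tool_pos: [0.5769, 0.0531, 0.1479]
tcp_rot: [-0.0, 0.704, 0.71, -0.0]
contact_force: [-0.8, 0.0, 0.6]
finger_gap: -0.0002
```

Run:
```python
from h import *
d=get_image('wrist'); save(d['image'],'w6.png'); P=cloud(d)
rect(P,'dial',.575,.135,.04,.068,.085)
m=rect(P,'button',.528,.092,.025,.048,.06)
rect(P,'console',.566,.115,.09,.028,.0345)
go(529,92,75,90.5)
```

```text
dial 1830 [576.3 134.1] [13.7 42. ] 1.2 med z 0.0756
button 721 [529.3  92.7] [19.1 19.4] 40.3 med z 0.0545
console 22309 [562.5 101.4] [155.6 110.7] 86.6 med z 0.0331
shift [ 39.  -47.3  72.8] turn [-0.001 -0.     0.002] F [ 0.5  0.3 -0.1] t 14.475 gap -0.0001
```

View pics/w6.png

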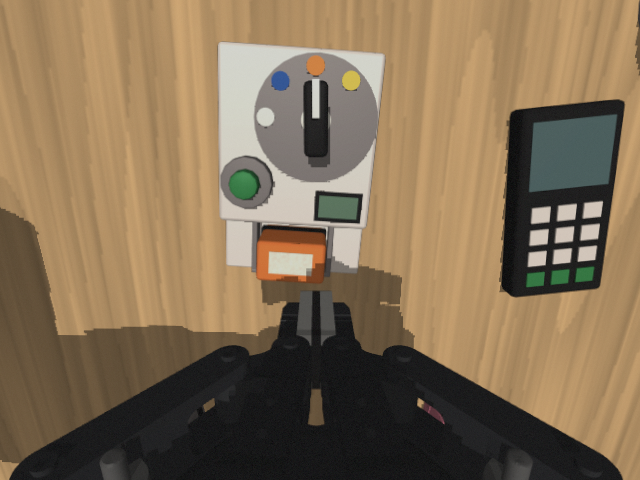

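The view shows the dial pointer at the orange dot: bar at 91.2° with tester yaw -3.4°, so about 1.49 rad. The pack is in the bay (292,258) and the tester hasn't moved. Pressing the button (244,184) with closed fingers.

{"name": "play_rows", "arguments": {"angular": [[0, 0, 0], [0, 0, 0], [0, 0, 0], [0, 0, 0], [0, 0, 0]], "translation": [[19, -24, 10], [39, -47, 30], [39, -47, 60], [39, -47, 80], [39, -47, 87]], "jaw": [1, 1, 1, 1, 1]}}

```text
t: 15.1
tool_pos: [0.5285, 0.0923, 0.0598]
tcp_rot: [-0.001, 0.703, 0.711, -0.001]
contact_force: [0.5, 0.2, 0.4]
finger_gap: 0.0002
```

{"name": "play_rows", "arguments": {"angular": [[0, 0, 0], [0, 0, 0], [0, 0, 0], [0, 0, 0], [0, 0, 0]], "translation": [[0, 0, 3], [0, 0, 6], [0, 0, 9], [0, 0, 11], [0, 0, 11]], "jaw": [1, 1, 1, 1, 1]}}

```text
t: 15.72
tool_pos: [0.5303, 0.0914, 0.0507]
tcp_rot: [0.0, 0.704, 0.711, 0.0]
contact_force: [1.0, 0.3, 4.4]
finger_gap: 0.0002
```

{"name": "play_rows", "arguments": {"angular": [[0, 0, 0], [0, 0, 0], [0, 0, 0], [0, 0, 0], [0, 0, 0]], "translation": [[0, 0, 0.8], [0, 0, 1.6], [0, 0, 2], [0, 0, 2], [0, 0, 2]], "jaw": [1, 1, 1, 1, 1]}}

```text
t: 16.35
tool_pos: [0.5304, 0.0915, 0.0498]
tcp_rot: [0.001, 0.704, 0.711, 0.001]
contact_force: [-4.2, 1.5, 20.0]
finger_gap: 0.0003
```

Fully down: it's on the stop at 20 N, well above the 5 N needed. Lifting off and retreating.

{"name": "play_rows", "arguments": {"angular": [[0, 0, 0], [0, 0, 0], [0, 0, 0], [0, 0, 0], [0, 0, 0]], "translation": [[0, 0, -4], [0, 0, -15], [0, 0, -45], [0, 0, -85], [0, 0, -120]], "jaw": [1, 1, 1, 1, 1]}}

```text
t: 16.98
tool_pos: [0.5293, 0.0911, 0.1698]
tcp_rot: [-0.0, 0.704, 0.711, -0.0]
contact_force: [1.0, 0.4, -0.5]
finger_gap: 0.0
```

{"name": "play_rows", "arguments": {"angular": [[0, 0, 0], [0, 0, 0], [0, 0, 0], [0, 0, 0], [0, 0, 0]], "translation": [[-40, -10, 0], [-80, -30, 0], [-110, -60, 0], [-110, -60, 0], [-110, -60, 0]], "jaw": [1, 1, 1, 1, 1]}}

```text
t: 17.6
tool_pos: [0.4711, -0.0193, 0.1686]
tcp_rot: [0.0, 0.704, 0.71, 0.0]
contact_force: [0.2, -0.5, -0.4]
finger_gap: -0.0002
```

Run:
```python
from h import *
s=read_state(); print(s['tool_pos'],s['contact_force'])
d=get_image('wrist'); save(d['image'],'w7.png'); P=cloud(d)
rect(P,'dial',.575,.135,.04,.068,.085)
rect(P,'button',.528,.092,.025,.048,.06)
rect(P,'packtop',.559,.038,.035,.05,.07)
rect(P,'console',.566,.115,.09,.028,.0345)
t=get_image('top'); print([np.round(m['xyz'],3) for m in mark_of('top','pack_orange_mid')])
```

```text
[ 0.47111432 -0.01925848  0.16860289] [ 0.23121035 -0.53064164 -0.42641389]
dial 882 [576.3 121.2] [17.6 14.1] 88.4 med z 0.0753
button 762 [529.1  92. ] [18.8 18.9] 10.9 med z 0.0546
packtop 3057 [559.7  38.9] [30.2 47.6] 86.7 med z 0.058
console 13620 [562.9  83.3] [114.7 115.2] 0.9 med z 0.0332
[]
```

View pics/w7.png

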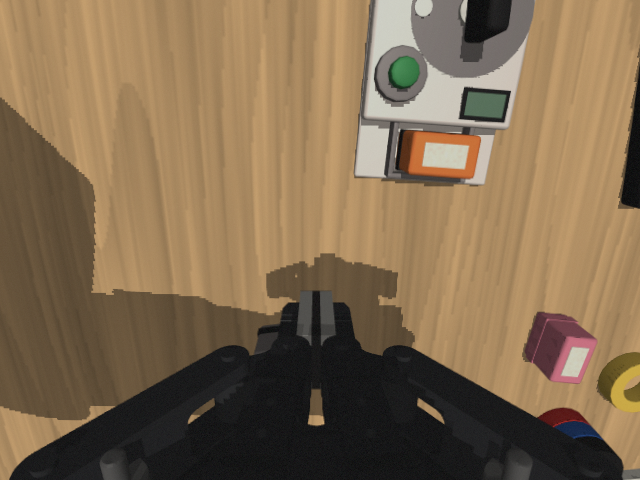

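The view shows the pack standing in the bay (440,155), the button back up (404,72) and the tester unmoved. The robot is clear, so I'm handing in.

```bash
python3 -c "
from workcell import *
print(sign_off())"
```

```text
the job is handed in; nothing more can be done
None
```

The job is done and handed in, at about 18 s on the robot's clock. The sign-off gave no verdict.

- **Pack:** the orange pack is upright in the bay. Its top measured 58 mm above the counter, as it should, and it sits within about 1 mm of the bay's centre.
- **Dial:** I gripped it, bore down with 16–19 N and turned it clockwise until the pointer was at the orange dot. Measured after release, it is at about 1.49 rad against the 1.5 wanted.
- **Button:** I pressed it to its stop for about 0.4 s, up to 20 N, and it sprang back to 55 mm.
- **Tester:** it moved no more than about 1–2 mm, which is within measurement noise, and its angle did not change.

**Gaps in the checks:** in the last picture the dial was only partly in view, so the dial angle comes from the picture taken just before the button press. The last top-camera query found no pack, so the final pack position rests on the wrist camera alone. I did not re-measure the blue and grey packs afterwards. The arm's moves were planned to stay clear of them.

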